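# Prop the parts-well hood, put the parts away, close up

## Robot

A 7-joint arm with a two-finger parallel gripper is mounted at the origin on the work surface. World frame = base frame: x ahead of the robot, y to its left, z up, the work surface at z = 0. Lengths are in m, angles in rad, forces in N, time in s.
With the tool pointing down it reaches from about 0.425 to 0.825 m from the base axis. Payload 3.6 kg.
Tool frame: the origin (TCP) lies where the fingers leave the gripper's body, on its centre line; the fingertips stand 73 mm ahead of it and the grasp point (between the pads) lies 54 mm ahead of it; x points along the fingers, y is the direction in which the jaws open and shut, and the axes are right-handed (so a half turn about x gives the same grasp; the last joint's range is limited). The gripper opens to 85 mm and grips with 20 to 120 N. Pads are 22 mm wide; open, the fingers measure 114 mm over their backs; the gripper's body (76 mm by 85 mm) begins 54 mm behind the grasp point. The pads swing forward as they close: fully open they stand 13 mm farther back than shut.
Start: joints at [1.175, 0.615, -0.013, 1.423, 0.008, 1.103, -0.04], TCP at [0.234, -0.606, 0.304] pointing down, gripper open.
Joint ranges: [-3.12, 3.12], [-0.3, 2.06], [-1.34, 1.32], [0.26, 2.42], [-1.36, 4.5], [0.01, 1.98], [-2.84, 2.84]. Speed limits (rad/s): [2.79, 2.79, 3.14, 3.14, 3.14, 3.14, 3.14].

## Interface

Orientations are given as a unit quaternion [x, y, z, w].
In Python, from station import arm, snapshot, camera_info, ticket gives the robot as it stands. Calls block until the motion is done:
- arm.movep(position, orientation): joint-space move of the TCP to a pose.
- arm.line_to(position, velocity=0.15, ori=None): straight line of the TCP; ori=None keeps the orientation; velocity is the mean speed in m/s.
- arm.move_j(angles): joint-space move.
- arm.move_gripper(opening, effort=None): opening from 0.0 (shut) to 1.0 (fully open); effort is the grip in N (None keeps the last); returns when the fingers have stopped.
- arm.pause(seconds).
- arm.ik(position, orientation): joint angles nearest the present ones, or None.
- snapshot(name): name is "scene" or "top"; returns the picture (400x640x3 uint8, blue, green, red); there is no depth.
- camera_info(name): a dict with "fx", "fy", "cx", "cy" (pixels), "R" (3x3) and "t" (3): a world point X has camera coordinates R X + t. Camera axes: x right, y down, z forward; pixel columns grow to the right and rows downward; lengths in m; the calibration is good to about 2 mm. A picture is of the moment at which its call begins. camera_info takes no time and is no camera call.
A pose or a line that the arm cannot do raises arm.MotionError and nothing moves.
- ticket.finish_job(): hands the job in, once; it reports no verdict.
Readings, each from a call of its own:
- arm.read_time(): time.
- arm.read_joint_positions(): joint angles.
- arm.read_dq(): joint speeds.
- arm.read_effort(): joint torques, N m.
- arm.read_tool_pos(): TCP position.
- arm.read_eef_rot(): TCP orientation.
- arm.read_ft_force(): force on the tool from outside, world axes, zero at the start.
- arm.read_wrist_torque(): the same for the moment, N m.
- arm.read_opening(): opening from 0.0 (shut) to 1.0 (fully open).
Only numpy, scipy, OpenCV 4.12 (cv2) and the standard library are available. Lean on these libraries where they do the work, as an engineer would, in place of code of your own. Each camera call takes 0.05 s, during which the arm holds its last target.

## Task

Put every loose brass nozzle body and green coupler standing on the bench away, upright, in the grey hooded parts well. First raise the blue hood, swing the red-sleeved prop rod up to its stop and lower the hood so that the rod's tip sits in the hood's yellow socket, and reach into the well only with the prop rod up under the hood; when all the parts are in, lift the hood off, fold the rod fully back down and lower the hood gently until it is fully closed, never letting it fall. Leave the mallet, the carton and the steel block where they are.

Things in the scene. Friction and masses are not known exactly. Their poses are not given: they have to be found in the camera images.
- well: Grey steel parts well fixed on the bench: an open-topped box under the hood. Origin: on the bench surface (z=0), on the well's middle line; x points away from the robot (towards the hood hinge), y to the left, z up. Walls: outside from x=-85 to +150 mm and y=-166 to +166 mm, 6 mm thick, 73 mm high; the black inner floor is 8 mm up. With the hood on its prop the front 110 mm is open from above. It stands at a different place and yaw (within 0.12 rad) each time.
- hood (a joint): Angle of the blue hood (plate 8 mm thick, 225 mm deep, 332 mm wide, 0.93 kg): 0 = fully closed on its stop; grows as the front edge rises; 1.55 = fully open at its stop. Its stiff hinge lets it stand alone only above about 1.43; lower, it falls fast unless held or propped. Resting on the prop it reads about 1.32. It should never move down faster than 1.3 rad/s.
- hood_hinge (a point): Middle of the hood's hinge line, which runs along the well's y. In the well's frame at x=145, y=0, z=80 mm. The frame turns with the hood.
- hood_handle (a point): Middle of the hood's steel handle bar: a round bar 12 mm dia, 120 mm long along the well's y, held by two end arms 43 mm ahead of the hood edge (37 mm clear for a finger), 268 mm from the hinge line. At hood angle a it lies in the well's frame at x=145-268*cos(a), z=80+268*sin(a) mm. Can be pinched from above, the fingers closing along the well's x; it turns between the fingers as the hood swings.
- hood_socket (a point): Seat in the yellow socket under the ear on the hood's left (+y) side: where the centre of the prop's ball tip lies when seated. 150 mm from the hinge line, y=212 mm in the well's frame, 12 mm below the hood's middle plane. A cheek 16 mm deep stands on its handle side, a lip 6 mm deep on its hinge side, 38 mm apart inside.
- prop (a joint): Angle of the prop rod, which swings in the well's x-z plane: 0 = folded down, level along the well's left side, pointing away from the robot; grows as the tip rises; 0.803 = up at its stop, the place where the socket meets it. Pivot friction holds it wherever it is left (about 1 to 3 N at the grip moves it). It starts between 0 and 0.1. Swing it only with the hood fully raised (1.48 or more), or its tip meets the socket lip.
- prop_pivot (a point): Pivot of the prop rod; in the well's frame at x=-75, y=212, z=45 mm.
- prop_grip (a point): Middle of the red sleeve on the rod (sleeve 70 mm long, 18 mm dia), 100 mm from the pivot along the rod. Can be gripped from above with the fingers closing along the well's y; 46 mm clear between the rod's axis and the well's wall.
- prop_tip (a point): Centre of the yellow ball end (16 mm dia) of the rod, 246 mm from the pivot.
- nozzle_a: Tarnished brass nozzle body. Its origin is the centre of its underside; z is up its axis. 60 mm tall, 0.17 to 0.35 kg, stands upright on its flanged foot (52 mm dia, 14 mm high); above the foot a round body 38 mm dia (slightly slimmer to the eye at the top). Two or three parts in all (brass or green) stand on the bench; absent ones read None.
- nozzle_b: Tarnished brass nozzle body. Its origin is the centre of its underside; z is up its axis. 60 mm tall, 0.17 to 0.35 kg, stands upright on its flanged foot (52 mm dia, 14 mm high); above the foot a round body 38 mm dia (slightly slimmer to the eye at the top). Two or three parts in all (brass or green) stand on the bench; absent ones read None.
- coupler_a: Green anodized coupler. Its origin is the centre of its underside; z is up its axis. 60 mm tall, 0.17 to 0.35 kg, stands upright on its flanged foot (52 mm dia, 14 mm high); above the foot a round body 44 mm dia. Absent ones read None.
- coupler_b: Green anodized coupler. Its origin is the centre of its underside; z is up its axis. 60 mm tall, 0.17 to 0.35 kg, stands upright on its flanged foot (52 mm dia, 14 mm high); above the foot a round body 44 mm dia. Absent ones read None.
- mallet: Black rubber mallet lying on the bench, wooden handle; 250 mm long. Leave alone. Origin under its balance area, on the bench.
- carton: Cardboard carton with an injector holder, 150 x 70 x 60 mm. Leave alone. Origin at the centre of its underside.
- clamp_block: Dark steel clamp block, 90 x 60 x 50 mm. Leave alone. Origin at the centre of its underside.
Things that resemble listed ones, but are neither listed nor needed, are in the scene too. What is shaped like the nozzle_a but pink, purple or white is not meant.

How it is judged:
On the way, in this order (a step that is already met when the one before it is completed fails the run):
1. the hood stands on the prop rod, whose tip sits in the socket, the hand is off the hood, and no part is in the well yet (distance between prop_tip and hood_socket below 0.015 m and value of joint prop above 0.7 rad and value of joint hood below 1.38 rad and contact force between the fingers and anything else below 0.3 N and not (x of nozzle_a in the frame of well between -0.075 and 0.14 m and y of nozzle_a in the frame of well between -0.155 and 0.155 m and z of nozzle_a in the frame of well below 0.07 m) and not (x of nozzle_b in the frame of well between -0.075 and 0.14 m and y of nozzle_b in the frame of well between -0.155 and 0.155 m and z of nozzle_b in the frame of well below 0.07 m) and not (x of coupler_a in the frame of well between -0.075 and 0.14 m and y of coupler_a in the frame of well between -0.155 and 0.155 m and z of coupler_a in the frame of well below 0.07 m) and not (x of coupler_b in the frame of well between -0.075 and 0.14 m and y of coupler_b in the frame of well between -0.155 and 0.155 m and z of coupler_b in the frame of well below 0.07 m)), for 0.3 s.
2. all the parts stand upright and let go inside the well, the hood still on its prop (distance between prop_tip and hood_socket below 0.015 m and value of joint prop above 0.7 rad and contact force between the fingers and anything else below 0.3 N and x of nozzle_a in the frame of well between -0.075 and 0.14 m and y of nozzle_a in the frame of well between -0.155 and 0.155 m and z of each of nozzle_a, nozzle_b, coupler_a, coupler_b in the frame of well below 0.022 m and angle between each of nozzle_a, nozzle_b, coupler_a, coupler_b's own z axis and vertical below 0.2 rad and x of nozzle_b in the frame of well between -0.075 and 0.14 m and y of nozzle_b in the frame of well between -0.155 and 0.155 m and x of coupler_a in the frame of well between -0.075 and 0.14 m and y of coupler_a in the frame of well between -0.155 and 0.155 m and x of coupler_b in the frame of well between -0.075 and 0.14 m and y of coupler_b in the frame of well between -0.155 and 0.155 m and linear speed of each of nozzle_a, nozzle_b, coupler_a, coupler_b below 0.05 m/s), for 0.2 s.
3. the prop rod is folded fully down while the hood stands raised (value of joint prop below 0.12 rad and value of joint hood above 1 rad), for 0.2 s.
At the end, for the whole second after the job is handed in: The hood is fully closed (within 0.03 rad), the prop rod folded down (within 0.12 rad), and every part that was on the bench stands upright (within 0.2 rad), at rest, on the floor of the well (value of joint hood below 0.03 rad and value of joint prop below 0.12 rad and x of nozzle_a in the frame of well between -0.075 and 0.14 m and y of nozzle_a in the frame of well between -0.155 and 0.155 m and z of each of nozzle_a, nozzle_b, coupler_a, coupler_b in the frame of well below 0.022 m and angle between each of nozzle_a, nozzle_b, coupler_a, coupler_b's own z axis and vertical below 0.2 rad and x of nozzle_b in the frame of well between -0.075 and 0.14 m and y of nozzle_b in the frame of well between -0.155 and 0.155 m and x of coupler_a in the frame of well between -0.075 and 0.14 m and y of coupler_a in the frame of well between -0.155 and 0.155 m and x of coupler_b in the frame of well between -0.075 and 0.14 m and y of coupler_b in the frame of well between -0.155 and 0.155 m and linear speed of each of nozzle_a, nozzle_b, coupler_a, coupler_b below 0.05 m/s); the robot touches nothing.
It fails at once if the hood falls or is slammed (moves down faster than 1.3 rad/s) (velocity of joint hood below -1.3 rad/s).
It fails at once if the hand reaches into the well while the prop rod is not up under the hood (z of the grasp point in the frame of well below 0.065 m and x of the grasp point in the frame of well between -0.07 and 0.14 m and y of the grasp point in the frame of well between -0.155 and 0.155 m and distance between prop_tip and hood_socket above 0.05 m).
It fails at once if the mallet, carton or steel block is shifted by more than 5 cm (distance of any of mallet, carton, clamp_block from where it was at the start of the episode above 0.05 m).
Of nozzle_a, nozzle_b, coupler_a, coupler_b only 2 to 3 are there at a start; the rules pass over those that are not, and their reading is None.
At some moment in a run one of nozzle_a, nozzle_b, coupler_a, coupler_b may be knocked a few centimetres aside while the robot is not near it.
It also fails if it takes over 210 s, if anything falls off the work surface, if the arm or the gripper's body presses on something with over 40 N, if the wrist force passes 120 N, or if a joint passes its speed limit or range.

## Working session

There is one attempt and no reset: what is moved stays moved. The work goes in short steps, each a Python script; the robot and the scene stay as the last script left them, time stands still between calls to the robot, and variables do not carry over. Pictures are saved under pics/ and viewed, and the job is handed in when it is done.

```bash
ls; mkdir -p pics; python3 - <<'E'
from station import arm, snapshot, camera_info
import cv2
for n in ("scene","top"):
    im=snapshot(n); cv2.imwrite(f"pics/{n}0.png",im)
    c=camera_info(n); print(n,{k:(v if not hasattr(v,'tolist') else v.tolist()) for k,v in c.items()})
print(arm.read_time(),arm.read_tool_pos(),arm.read_eef_rot())
E
```

```text
pics
scene {'fx': 437.5301726541832, 'fy': 437.5301726541832, 'cx': 326.6732165708083, 'cy': 197.7128553418706, 'R': [[-0.7160455990245618, 0.6980534982298664, -0.00011716058302488919], [0.408468974040903, 0.4188610122404542, -0.8109923240517595], [-0.5660669548414996, -0.5807553409431099, -0.5850567806653671]], 't': [0.3812018602063872, -0.16513027580082498, 1.5142101331167075]}
top {'fx': 375.65286075817835, 'fy': 375.65286075817835, 'cx': 316.5533076867461, 'cy': 200.23258897519418, 'R': [[-0.021617890974938, -0.9992500558844798, -0.03212464170477164], [-0.9852992998370563, 0.02674057740096036, -0.16873123973013873], [0.1694637321977832, 0.028004773434675518, -0.9851384553119783]], 't': [0.05033181534336959, 0.5431129078343766, 1.0387254256910323]}
0.1 [ 0.23415635 -0.60579796  0.30282674] [-0.69494348 -0.13051491  0.69527741 -0.12887488]
```

View pics/scene0.png

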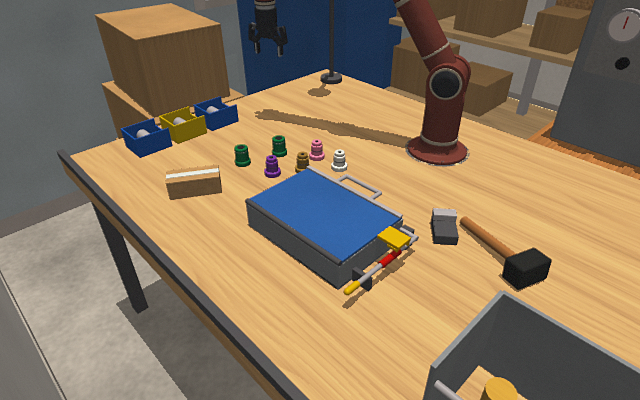

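View pics/top0.png

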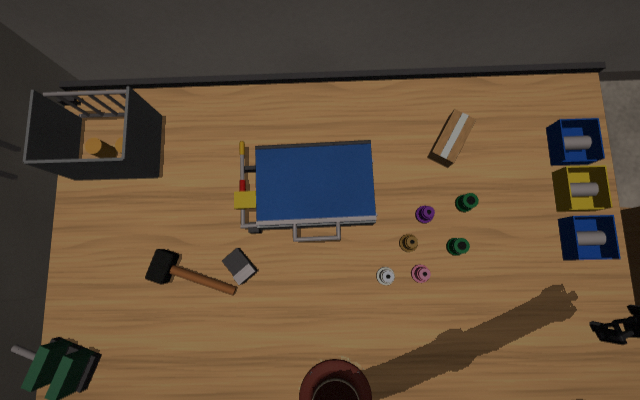

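Three parts are on the bench: brass at about (409,242), green at about (467,202) and (458,246). Pink, purple and white are decoys. I'll zoom in to measure.

```bash
python3 - <<'E'
import cv2
im=cv2.imread("pics/top0.png")
c=im[130:250,225:385]; cv2.imwrite("pics/c1.png",cv2.resize(c,None,fx=5,fy=5,interpolation=cv2.INTER_CUBIC))
c=im[185:290,370:490]; cv2.imwrite("pics/c2.png",cv2.resize(c,None,fx=5,fy=5,interpolation=cv2.INTER_CUBIC))
im=cv2.imread("pics/scene0.png")
c=im[160:310,240:420]; cv2.imwrite("pics/c3.png",cv2.resize(c,None,fx=4,fy=4,interpolation=cv2.INTER_CUBIC))
E
```

```text
(no output)
```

View pics/c1.png

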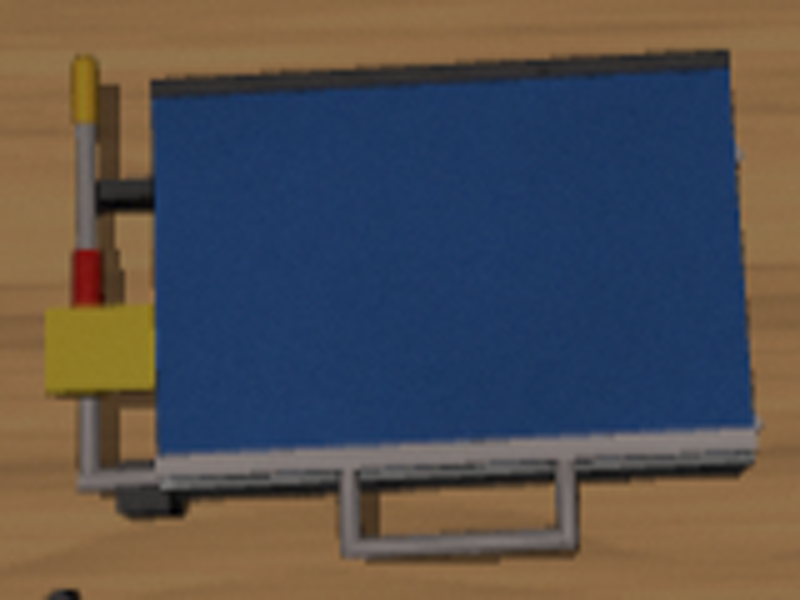

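View pics/c2.png

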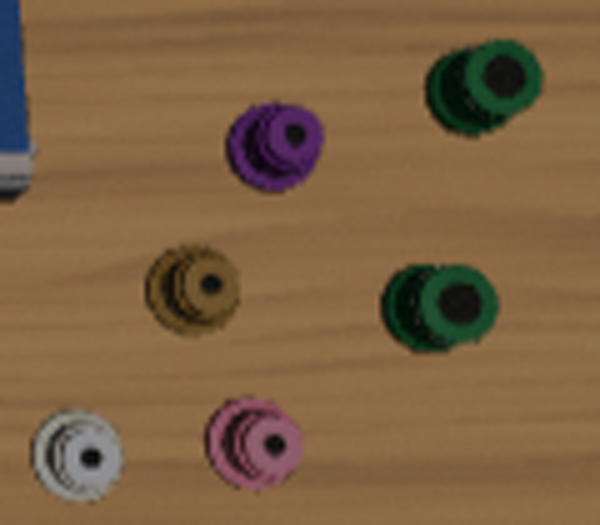

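View pics/c3.png

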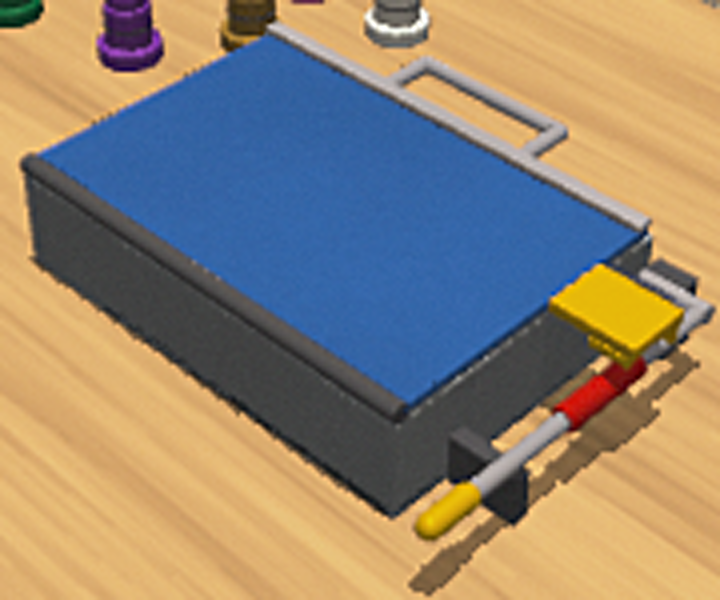

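```bash
cat > h.py <<'E'
import numpy as np, cv2
from station import arm, snapshot, camera_info
from scipy.optimize import least_squares
from scipy.spatial.transform import Rotation as Ro
CI={n:camera_info(n) for n in("scene","top")}
def proj(n,X):
    c=CI[n]; q=np.array(X)@np.array(c['R']).T+np.array(c['t'])
    return np.stack([c['fx']*q[...,0]/q[...,2]+c['cx'],c['fy']*q[...,1]/q[...,2]+c['cy']],-1)
def back(n,uv,z):
    c=CI[n];R=np.array(c['R']);t=np.array(c['t'])
    d=R.T@np.array([(uv[0]-c['cx'])/c['fx'],(uv[1]-c['cy'])/c['fy'],1]);o=-R.T@t
    return o+d*(z-o[2])/d[2]
def W(p,pose):
    c,s=np.cos(pose[2]),np.sin(pose[2]);p=np.asarray(p,float)
    return np.stack([pose[0]+c*p[...,0]-s*p[...,1],pose[1]+s*p[...,0]+c*p[...,1],p[...,2]],-1)
def tip(a): return [-.075+.246*np.cos(a),.212,.045+.246*np.sin(a)]
E
python3 - <<'E'
from h import *
T=lambda u,v:(225+u/5,130+v/5)
S=lambda u,v:(240+u/4,160+v/4)
obs=[("top",(-.123,0,.08),T(461,546)),("top",(.145,.166,.082),T(152,90)),("top",(.145,-.166,.082),T(729,60)),
("scene",(.145,.166,.082),S(402,409)),("scene",(.145,-.166,.082),S(28,163)),
("scene",(-.123,.057,.08),S(562,133)),("scene",(-.123,-.057,.08),S(427,63)),
("top","tip",T(86,69)),("scene","tip",S(430,524)),("top",(-.075,.212,.045),T(86,485)),("scene",(-.075,.212,.045),S(706,310))]
def res(p):
    r=[]
    for n,X,uv in obs:
        if X=="tip": X=tip(p[3])
        r.append(proj(n,W(X,p))-np.array(uv))
    return np.ravel(r)
s=least_squares(res,[.6,0,0,0.05],loss='soft_l1'); print(s.x); print(s.fun.reshape(-1,2).round(1))
np.save("well.npy",s.x)
C=lambda u,v:(370+u/5,185+v/5)
for nm,uv in dict(brass=(213,283),gfar=(504,78),gnear=(461,304),purple=(296,134),white=(91,458),pink=(275,444)).items():
    w=back("top",C(*uv),.06); print(nm,w.round(4),proj("scene",w).round(0), np.hypot(*w[:2]).round(3))
c,sn=np.cos(s.x[2]),np.sin(s.x[2])
E
```

```text
[0.55374989 0.04107309 0.02148263 0.0088822 ]
[[-0.6 -0.4]
 [-0.4  0.1]
 [-0.3  0.2]
 [ 0.   0.1]
 [ 0.3 -1.4]
 [-1.3 -1. ]
 [ 0.8  0.2]
 [-0.4  0.3]
 [ 0.2  0. ]
 [ 0.5 -0.7]
 [-1.3 -0.1]]
brass [ 0.4181 -0.2278  0.06  ] [302. 154.] 0.476
gfar [ 0.5291 -0.3978  0.06  ] [241. 147.] 0.662
gnear [ 0.4033 -0.363   0.06  ] [278. 138.] 0.543
purple [ 0.5003 -0.2795  0.06  ] [271. 157.] 0.573
white [ 0.3242 -0.1552  0.06  ] [340. 151.] 0.359
pink [ 0.3296 -0.2558  0.06  ] [317. 141.] 0.417
```

```bash
cat >> h.py <<'E'
P=np.load("well.npy"); YAW=P[2]
def quat(jaw_yaw,tilt=0.):
    """tool down; jaws along world direction jaw_yaw"""
    y=np.array([np.cos(jaw_yaw),np.sin(jaw_yaw),0]);x=np.array([0,0,-1.]);z=np.cross(x,y)
    return Ro.from_matrix(np.stack([x,y,z],1)).as_quat().tolist()
def wp(x,y,z): return W([x,y,z],P)
def tcp(g): return (np.array(g)+[0,0,.054]).tolist()   # grasp pt -> TCP, tool down
def handle(a,dx=0,dz=0): return wp(.145-.268*np.cos(a)+dx,0,.08+.268*np.sin(a)+dz)
def grip(a,dz=0): return wp(-.075+.1*np.cos(a),.212,.045+.1*np.sin(a)+dz)
E
python3 - <<'E'
from h import *
for nm,g,j in [("h0",handle(0),0),("h.8",handle(.8),0),("h1.5",handle(1.52),0),("g0",grip(0),np.pi/2),("g.8",grip(.803),np.pi/2),
 ("pl0",wp(-.03,0,.05),np.pi/2),("plR",wp(-.03,-.1,.05),np.pi/2),("br",[.418,-.228,.045],np.pi/2),("gn",[.403,-.363,.045],np.pi/2),("gf",[.529,-.398,.045],np.pi/2)]:
  for k in (0,np.pi):
    r=arm.ik(tcp(g),quat(YAW+j+k)); print(nm,k>1,None if r is None else np.round(r,2))
  
E
```

```text
h0 False [ 0.01  0.59 -0.21  2.2   0.32  0.38 -0.45]
h0 True [-0.38  0.61  0.35  2.21 -0.52  0.4  -2.73]
h.8 False [ 0.23  0.42 -0.5   1.77  0.23  1.01 -0.34]
h.8 True [ 0.59  0.61 -1.15  1.76  0.6   1.18  2.42]
h1.5 False [ 0.18  0.67 -0.58  1.12  0.35  1.44 -0.32]
h1.5 True [ 0.37  0.82 -1.15  1.11  0.73  1.6   2.57]
g0 False [-0.15  0.88 -0.53  1.66  0.6   0.76  0.63]
g0 True [-0.47  0.82  0.03  1.67 -0.04  0.64 -1.96]
g.8 False [-0.08  0.78 -0.67  1.7   0.61  0.88  0.58]
g.8 True [-0.43  0.69 -0.08  1.72  0.07  0.74 -2.09]
pl0 False [ 0.29  0.8  -0.64  1.96  0.79  0.65  0.72]
pl0 True [-0.16  0.72  0.06  1.97 -0.09  0.46 -1.58]
plR False [ 0.46  0.8  -0.62  1.95  0.77  0.64  0.94]
plR True [ 0.04  0.72  0.04  1.96 -0.07  0.46 -1.41]
br False [ 0.76  0.73 -0.46  2.1   0.71  0.47  1.34]
br True [ 0.43  0.68  0.04  2.11 -0.07  0.35 -1.03]
gn False [ 1.05  0.81 -0.56  1.91  0.71  0.63  1.62]
gn True [ 0.66  0.74  0.04  1.92 -0.07  0.48 -0.79]
gf False [ 0.95  0.95 -0.63  1.55  0.67  0.87  1.66]
gf True [ 0.58  0.86  0.05  1.57 -0.06  0.71 -0.89]
```

```bash
python3 - <<'E'
from h import *
q=quat(YAW)
arm.move_gripper(.45,effort=40)
arm.movep(tcp(handle(0,dz=.12)),q)
print(arm.read_joint_positions(),arm.read_ft_force())
arm.line_to(tcp(handle(0,dz=.004)),.1)
print(arm.read_tool_pos(),arm.read_ft_force())
arm.move_gripper(0.0,effort=40)
print(arm.read_opening(),arm.read_tool_pos(),arm.read_ft_force(),arm.read_time())
cv2.imwrite("pics/s1.png",snapshot("scene")); cv2.imwrite("pics/t1.png",snapshot("top"))
E
```

```text
[ 0.2485454   0.39597977 -0.52265529  2.07213857  0.28930541  0.74293564
 -0.43664147] [ 0.56657323 -0.72000055  0.17092707]
[0.43107978 0.0384858  0.13841108] [-0.2975676   0.87167034  0.260515  ]
0.12110415083549672 [0.43279674 0.03843898 0.13864663] [ 5.18972024 -0.94155855  0.38290582] 4.7
```

View pics/s1.png

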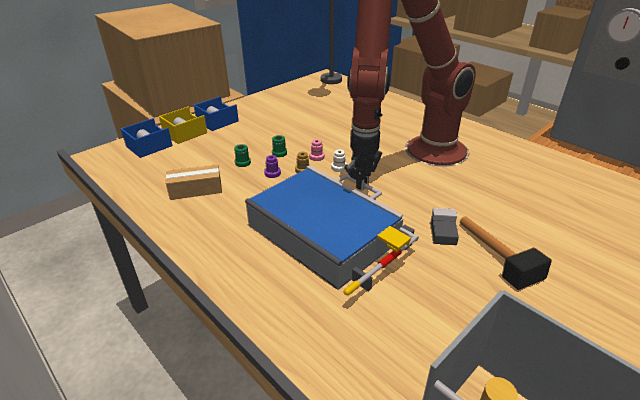

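The bar is pinched; opening 0.121 is about 10 to 12 mm. Next I'll raise the hood along its arc while watching force.

```bash
cat >> h.py <<'E'
def swing(a0,a1,n,v=.1,off=(0,0,0),say=4):
    for i,a in enumerate(np.linspace(a0,a1,n+1)[1:]):
        arm.line_to((np.array(tcp(handle(a)))+off).tolist(),v)
        f=arm.read_ft_force()
        if say and (i%say==say-1 or i==n-1): print(round(a,3),np.round(f,1),(np.array(arm.read_tool_pos())-tcp(handle(a))).round(4),round(arm.read_opening(),3))
        if np.linalg.norm(f)>40: print("FORCE",a,f);return a
    return a1
E
python3 - <<'E'
from h import *
arm.move_gripper(0.0,effort=60)
print(swing(0,.3,4,.06,(.003,0,.004),1))
E
```

```text
0.075 [ 1.2  0.7 -4.6] [0.0022 0.0001 0.0036] 0.115
0.15 [-0.3  1.6 -3.7] [0.0022 0.0001 0.0039] 0.118
0.225 [-2.1  1.9 -3.1] [0.002  0.     0.0039] 0.116
0.3 [-4.1  2.6 -1.9] [0.0019 0.0001 0.0043] 0.116
0.3
```

```bash
python3 - <<'E'
from h import *
print(swing(.3,1.5,12,.08,(.002,0,.003),2))
cv2.imwrite("pics/s2.png",snapshot("scene")); cv2.imwrite("pics/t2.png",snapshot("top"))
print(arm.read_time())
E
```

```text
0.5 [-6.3  2.2 -0.9] [0.0006 0.0001 0.0036] 0.112
0.7 [-9.6  2.5  2.8] [-0.0009  0.0001  0.0036] 0.113
0.9 [-14.2  -0.5  11.5] [-0.0016  0.0002  0.0056] 0.111
1.1 [-10.7  -0.6  16. ] [0.0011 0.0002 0.0088] 0.11
1.3 [-3.8  1.1  9.9] [0.0032 0.0002 0.0086] 0.109
1.5 [-1.6  0.5  7.7] [0.0037 0.0002 0.0083] 0.113
1.5
12.8417
```

View pics/s2.png

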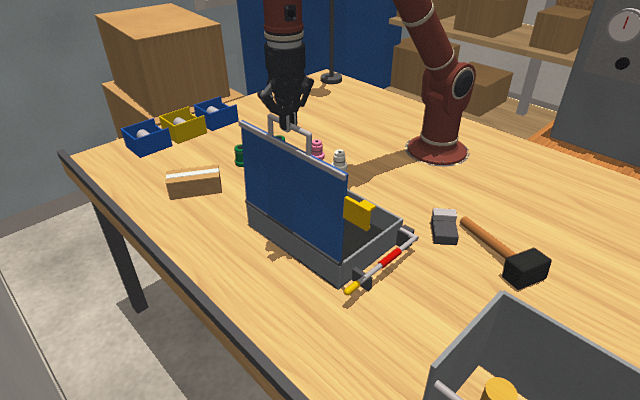

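View pics/t2.png

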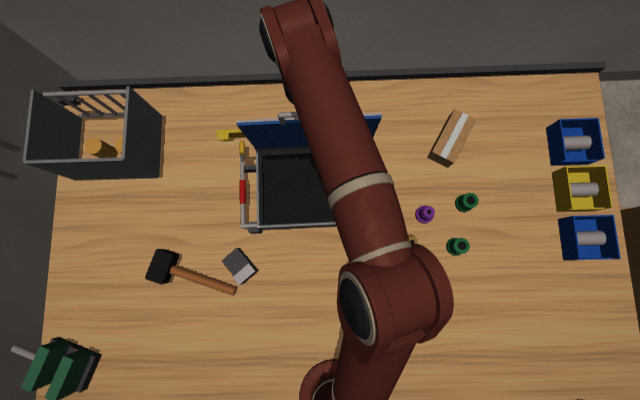

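```bash
cat >> h.py <<'E'
def hoodpt(a,d,y,n=0):  # d along plate from hinge, n above plate mid-plane (outer side)
    return wp(.145-d*np.cos(a)+n*np.sin(a),y,.08+d*np.sin(a)+n*np.cos(a))
def overlay(name,out,pts,crop=None,f=1):
    im=snapshot(name).copy()
    x0,y0,x1,y1=crop or (0,0,640,400)
    im=cv2.resize(im[y0:y1,x0:x1],None,fx=f,fy=f,interpolation=cv2.INTER_CUBIC)
    for p,col in pts:
        u,v=(proj(name,p)-[x0,y0]+.5)*f; cv2.circle(im,(int(u),int(v)),3,col,1)
    cv2.imwrite(out,im)
E
python3 - <<'E'
from h import *
print(swing(1.5,1.53,1,.05,(.003,0,.004),1))
pts=[]
for a,c in ((1.45,(0,0,255)),(1.49,(0,255,255)),(1.53,(0,255,0))):
    for y in (.166,-.166): pts.append((hoodpt(a,.225,y,0),c))
    for y in (.057,-.057): pts.append((hoodpt(a,.268,y,0),c))
overlay("scene","pics/s3.png",pts,(235,90,385,260),4)
E
```

```text
1.53 [-1.8  2.4  6.9] [0.0041 0.0002 0.0083] 0.109
1.53
```

View pics/s3.png

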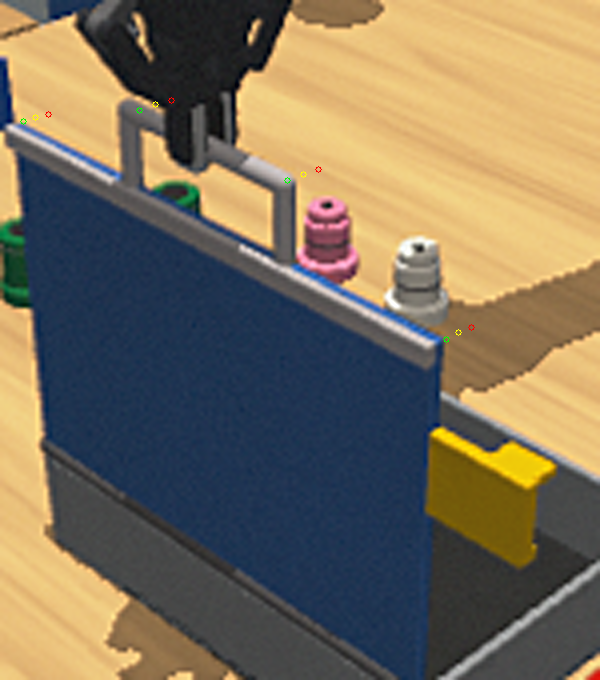

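The hood reads about 1.54, past the last marker. I'll release it, retreat, and check that it stands.

```bash
python3 - <<'E'
from h import *
arm.move_gripper(.45)
p=np.array(arm.read_tool_pos()); print(p,arm.read_ft_force())
arm.line_to((p+[0,0,.07]).tolist(),.12)
# retreat towards prop side
q=quat(YAW+3*np.pi/2)
arm.line_to((p+[-.15,.02,.07]).tolist(),.2)
print(arm.read_joint_positions(), arm.read_time())
pts=[]
for a,c in ((1.45,(0,0,255)),(1.49,(0,255,255)),(1.53,(0,255,0))):
    for y in (.166,-.166): pts.append((hoodpt(a,.225,y,0),c))
    for y in (.057,-.057): pts.append((hoodpt(a,.268,y,0),c))
overlay("scene","pics/s4.png",pts,(235,90,435,260),4)
for k in (1,3):
  r=arm.ik(tcp(grip(0.01,dz=.15)),quat(YAW+k*np.pi/2)); print(r)
E
```

```text
[0.69115305 0.04329415 0.40567029] [ 1.1315217   0.68738149 -0.41370377]
[ 0.20934868  0.37228083 -0.55737946  1.40978596  0.19618294  1.41498715
 -0.32714807] 15.2583
[-0.0048717   0.75420118 -0.81019682  1.54508358  0.59006392  1.10054238
  0.63921482]
[-0.34132071  0.63720045 -0.18486747  1.55684477  0.13390077  0.95997589
 -2.11693026]
```

View pics/s4.png

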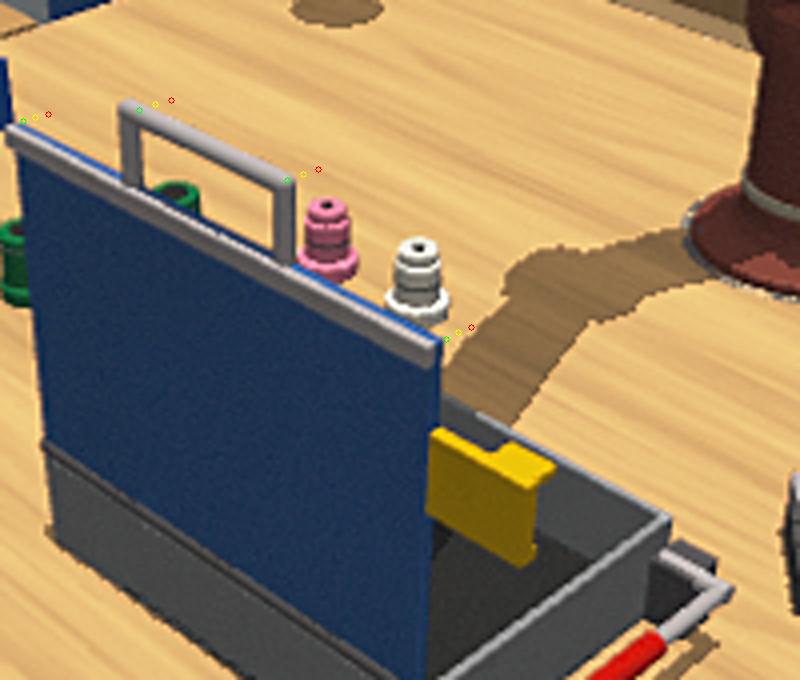

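```bash
python3 - <<'E'
import numpy as np
p=np.load("well.npy"); p[0]+=.002; np.save("well.npy",p)
E
python3 - <<'E'
from h import *
q=quat(YAW+np.pi/2)
arm.move_gripper(.55,effort=25)
arm.movep(tcp(grip(0.01,dz=.15)),q)
arm.line_to(tcp(grip(0.01,dz=.05)),.15)
arm.line_to(tcp(grip(0.01,dz=.0)),.08)
print(arm.read_tool_pos(),arm.read_ft_force())
overlay("scene","pics/s5.png",[],(320,160,470,310),4)
arm.move_gripper(0,effort=25)
print(arm.read_opening(),arm.read_tool_pos(),arm.read_ft_force(),arm.read_time())
overlay("top","pics/t5.png",[],(200,120,320,250),5)
E
```

```text
[0.57614084 0.25393601 0.10103559] [-1.15651765 -0.7526854   9.90075994]
0.19777192059821858 [0.57593093 0.25483371 0.09941661] [ 0.19090469  3.98431326 -2.1846003 ] 18.7083
```

View pics/s5.png

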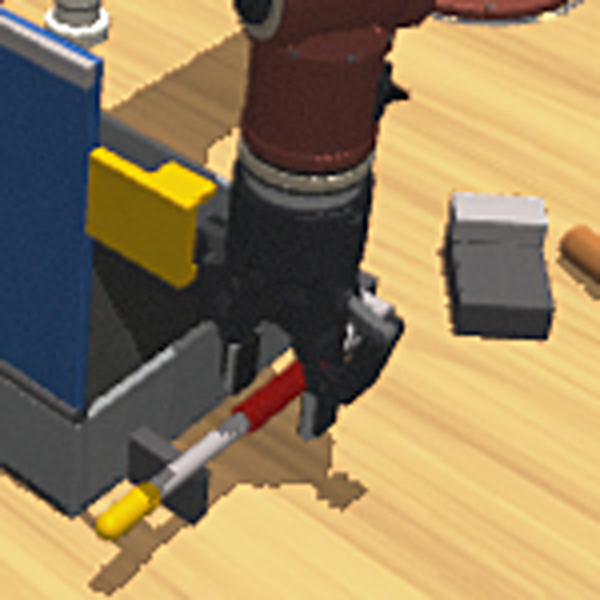

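Sleeve gripped: 0.198 is about 17 mm. Swinging the rod up.

```bash
python3 - <<'E'
from h import *
for i,a in enumerate(np.linspace(0.01,.80,14)[1:]):
    arm.line_to(tcp(grip(a,dz=.002)),.06)
    f=arm.read_ft_force(); print(round(a,3),np.round(f,1),(np.array(arm.read_tool_pos())-tcp(grip(a))).round(4),round(arm.read_opening(),3))
    if np.linalg.norm(f)>30: break
print(arm.read_time())
overlay("scene","pics/s6.png",[(W(tip(a),P),c) for a,c in((.75,(0,0,255)),(.803,(0,255,0)))],(320,130,470,280),4)
E
```

```text
0.071 [-1.   5.1 -1.3] [-0.0006  0.0012  0.0021] 0.202
0.132 [-1.9  5.1 -1. ] [-0.0008  0.0012  0.0021] 0.199
0.192 [-1.8  4.2 -1.1] [-0.001   0.0012  0.002 ] 0.203
0.253 [-2.8  4.8 -2. ] [-0.0011  0.0012  0.002 ] 0.201
0.314 [-2.6  4.8 -1.8] [-0.0012  0.0012  0.0019] 0.197
0.375 [-2.  5. -2.] [-0.0013  0.0012  0.0018] 0.201
0.435 [-1.3  5.3 -1.8] [-0.0014  0.0012  0.0017] 0.198
0.496 [-2.3  6.  -2.3] [-0.0014  0.0012  0.0018] 0.203
0.557 [-2.8  5.  -3.1] [-0.0014  0.0012  0.0017] 0.196
0.618 [-1.9  5.2 -1.9] [-0.0014  0.0012  0.0017] 0.203
0.678 [-1.6  5.4 -3.6] [-0.0013  0.0011  0.0016] 0.201
0.739 [-2.5  5.3 -3.7] [-0.0013  0.0011  0.0016] 0.197
0.8 [-2.5  4.6 -3.6] [-0.0013  0.0012  0.0017] 0.2
22.0417
```

View pics/s6.png

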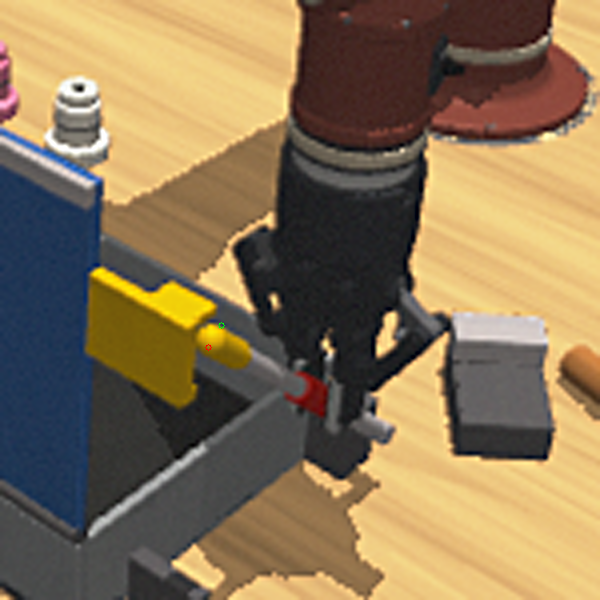

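The ball is between the 0.75 and 0.803 markers, so the rod isn't at its stop yet. Pushing until force shows the stop.

```bash
python3 - <<'E'
from h import *
for a in (.81,.82,.83,.84,.85,.86,.87):
    arm.line_to(tcp(grip(a,dz=.002)),.04)
    f=arm.read_ft_force(); print(round(a,3),np.round(f,1),(np.array(arm.read_tool_pos())-tcp(grip(a))).round(4))
    if np.hypot(f[0],f[2])>12: break
overlay("scene","pics/s7.png",[(W(tip(a),P),c) for a,c in((.75,(0,0,255)),(.803,(0,255,0)))],(320,130,470,280),4)
E
```

```text
0.81 [-0.9  6.4 -5. ] [-0.0009  0.0011  0.0013]
0.82 [-0.5  6.5 -5.5] [-0.0007  0.0011  0.0011]
0.83 [ 0.3  6.3 -7.2] [-0.0006  0.0011  0.0011]
0.84 [-0.7  6.7 -6.5] [-0.0006  0.0011  0.0011]
0.85 [-0.9  6.4 -7. ] [-0.0006  0.0011  0.0011]
0.86 [ 1.1  7.1 -8.8] [-0.0002  0.0011  0.0008]
0.87 [  2.7   8.7 -12.5] [0.0004 0.0011 0.0002]
```

View pics/s7.png

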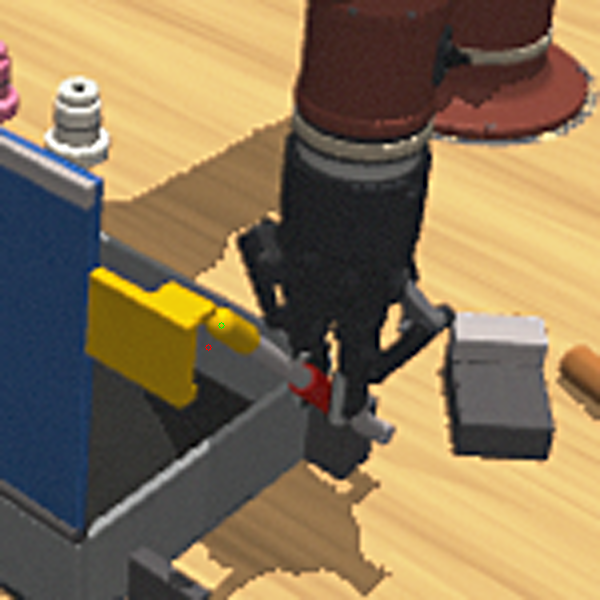

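```bash
python3 - <<'E'
from h import *
arm.move_gripper(.5)
print(arm.read_ft_force())
p=np.array(arm.read_tool_pos()); arm.line_to((p+[-.01,0,.12]).tolist(),.15)
q=quat(YAW)
r=[.691,.0433,.4057]
arm.move_gripper(.45,effort=60)
arm.movep([.541,.0633,.476],q)
print(arm.read_joint_positions())
overlay("scene","pics/s8.png",[(W(tip(a),P),c) for a,c in((.75,(0,0,255)),(.803,(0,255,0)))]+[(hoodpt(1.54,.268,y,0),(0,255,0)) for y in (.057,-.057)],(235,90,435,260),4)
E
```

```text
[-0.16649734  0.28259053 -0.4867628 ]
[ 0.20221941  0.36991595 -0.54929095  1.41215053  0.19120356  1.41461021
 -0.3222365 ]
```

View pics/s8.png

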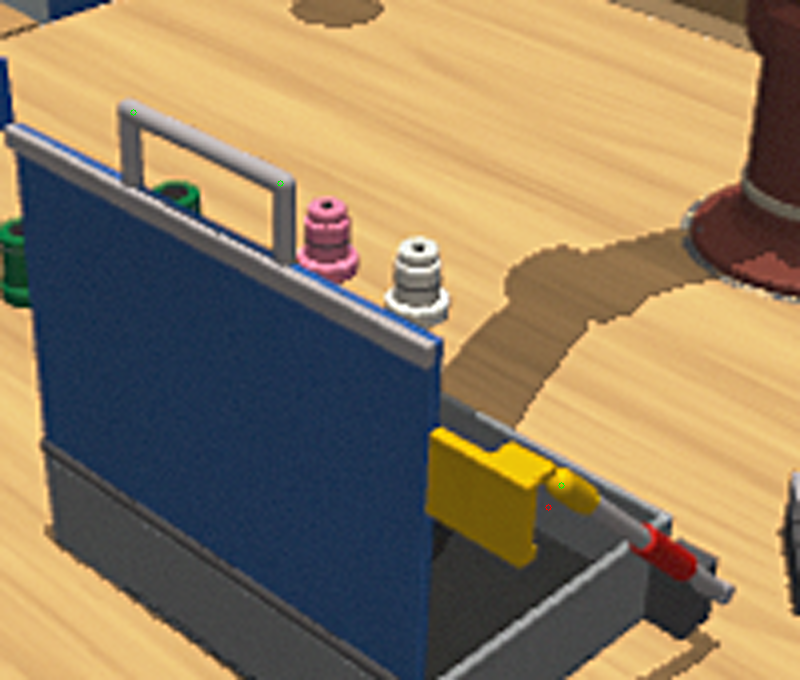

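The model matches: rod at the stop, hood at 1.54. Next I'll re-grasp the handle and lower the hood onto the rod.

```bash
python3 - <<'E'
from h import *
h=np.array(tcp(handle(1.54)))
arm.line_to((h+[0,0,.075]).tolist(),.2)
arm.line_to((h+[0,0,.004]).tolist(),.1)
print(arm.read_ft_force())
arm.move_gripper(0,effort=50)
print(arm.read_opening(),arm.read_tool_pos()-h,arm.read_ft_force())
for a in np.linspace(1.54,1.36,7)[1:]:
    arm.line_to((np.array(tcp(handle(a)))+[.0,0,.004]).tolist(),.05)
    print(round(a,3),np.round(arm.read_ft_force(),1),(np.array(arm.read_tool_pos())-tcp(handle(a))).round(4))
overlay("scene","pics/s9.png",[(W(tip(.803),P),(0,255,0))]+[(hoodpt(1.36,.268,y,0),(0,255,0)) for y in (.057,-.057)],(235,90,435,260),4)
print(arm.read_time())
E
```

```text
[ 0.85724434  0.06357025 -0.24260048]
0.11470308725375596 [0.00015444 0.0001803  0.00504592] [-0.5474776   0.41736596  3.30433007]
1.51 [-0.1 -0.7  5.7] [-0.0001  0.0001  0.0049]
1.48 [-0.1 -0.1  6.3] [0.0002 0.0001 0.005 ]
1.45 [-0.3 -0.   6.6] [0.0001 0.0001 0.0046]
1.42 [-1.3 -0.1  5.6] [-0.0001  0.0001  0.0045]
1.39 [-1.1  0.5  6.3] [0.0002 0.0002 0.0046]
1.36 [-1.9  0.2  5.9] [-0.0004  0.0001  0.004 ]
30.5417
```

View pics/s9.png

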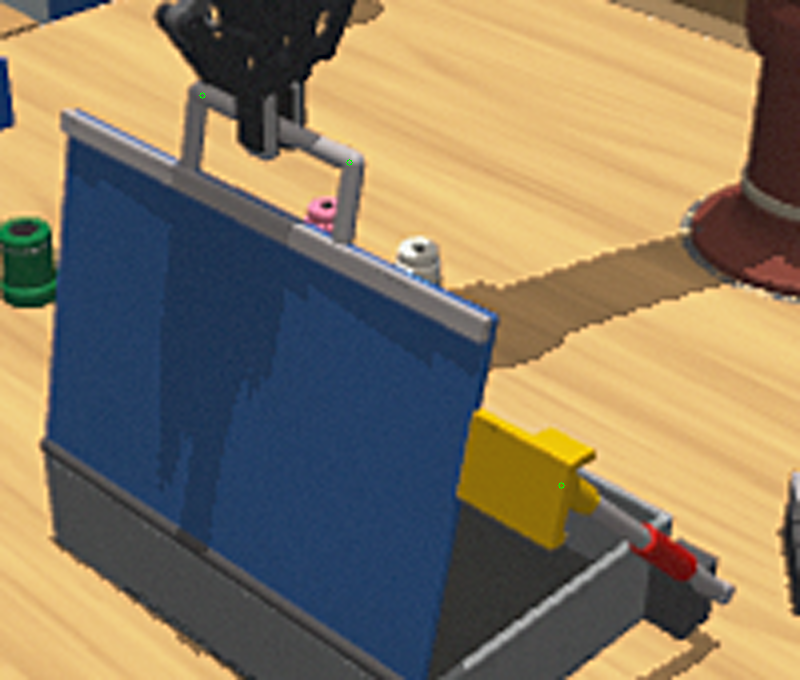

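```bash
python3 - <<'E'
from h import *
for a in np.arange(1.35,1.275,-.01):
    arm.line_to((np.array(tcp(handle(a)))+[.0,0,.004]).tolist(),.03)
    f=arm.read_ft_force()
    print(round(a,3),np.round(f,1),(np.array(arm.read_tool_pos())-tcp(handle(a))).round(4))
    if f[0]>6: break
overlay("scene","pics/s10.png",[(W(tip(.803),P),(0,255,0))]+[(hoodpt(1.32,.268,y,0),(0,255,0)) for y in (.057,-.057)],(235,90,435,260),4)
print(arm.read_time())
E
```

```text
1.35 [-1.7 -0.1  6.9] [0.     0.0001 0.0041]
1.34 [-1.1  0.5  5.5] [0.0002 0.0001 0.0042]
1.33 [-0.7 -0.5  5.5] [0.0003 0.0001 0.0042]
1.32 [-0.7  0.2  6.5] [0.0004 0.0001 0.0042]
1.31 [4.6 1.6 2.9] [0.0014 0.0001 0.0042]
1.3 [9.4 0.8 3.8] [0.003  0.0001 0.0047]
32.0917
```

View pics/s10.png

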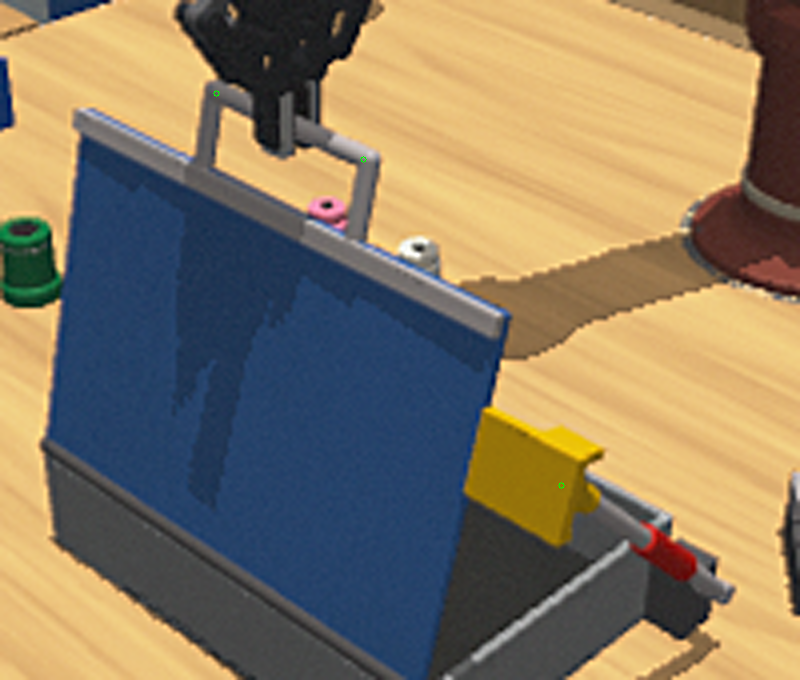

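Contact came at about 1.31, as expected for the prop. Releasing.

```bash
python3 - <<'E'
from h import *
arm.move_gripper(.45)
p=np.array(arm.read_tool_pos()); arm.line_to((p+[0,0,.07]).tolist(),.1)
arm.pause(.4)
q=quat(YAW+3*np.pi/2)
arm.line_to((p+[-.2,-.1,.05]).tolist(),.25)
print(arm.read_joint_positions(),arm.read_time())
overlay("scene","pics/s11.png",[(W(tip(.803),P),(0,255,0))]+[(hoodpt(1.32,.268,y,0),(0,255,0)) for y in (.057,-.057)],(215,90,415,260),4)
for k in (1,3): print(arm.ik(tcp([.418,-.228,.15]),quat(k*np.pi/2)))
E
```

```text
[ 0.52766688  0.17350552 -0.53551386  1.74551767  0.09234069  1.24625499
 -0.00801752] 34.7583
[ 0.84811219  0.55022097 -0.57688147  2.01944417  0.45838033  0.70035205
  1.55170559]
[ 0.55944761  0.49565758 -0.15127108  2.02802889  0.12258765  0.62626921
 -1.2441384 ]
```

View pics/s11.png

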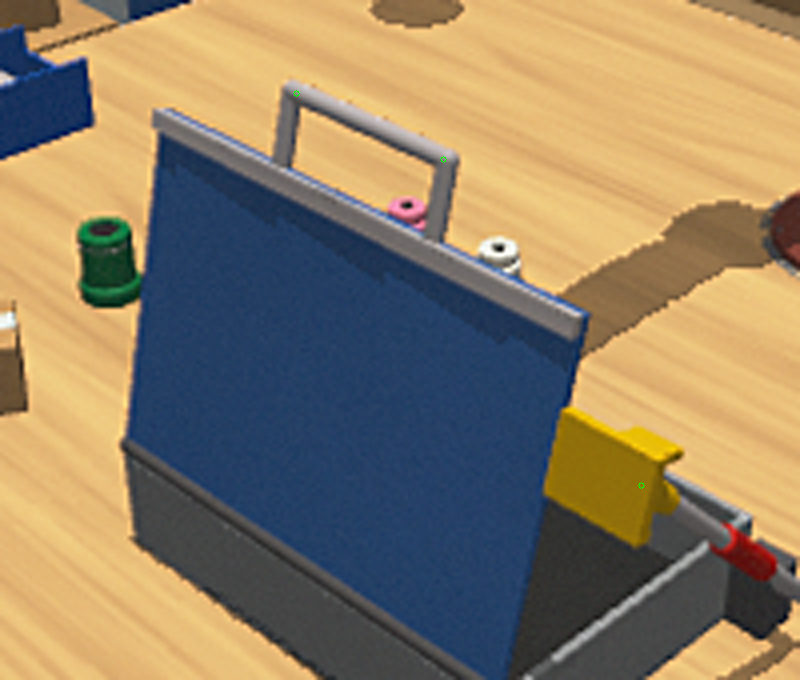

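The hood rests on the prop at about 1.31–1.32, and the ball is under the socket. Now I'll re-check the parts from the top.

```bash
python3 - <<'E'
from h import *
arm.movep([.33,-.55,.33],quat(np.pi/2*1))
cv2.imwrite("pics/t12.png",cv2.resize(snapshot("top")[110:300,220:500],None,fx=2.8,fy=2.8,interpolation=cv2.INTER_CUBIC))
print(arm.read_joint_positions(),arm.read_time())
E
```

```text
[ 1.2653437   0.61858072 -0.48565804  1.40300526  0.29482752  1.1914348
  2.32027678] 36.8583
```

View pics/t12.png

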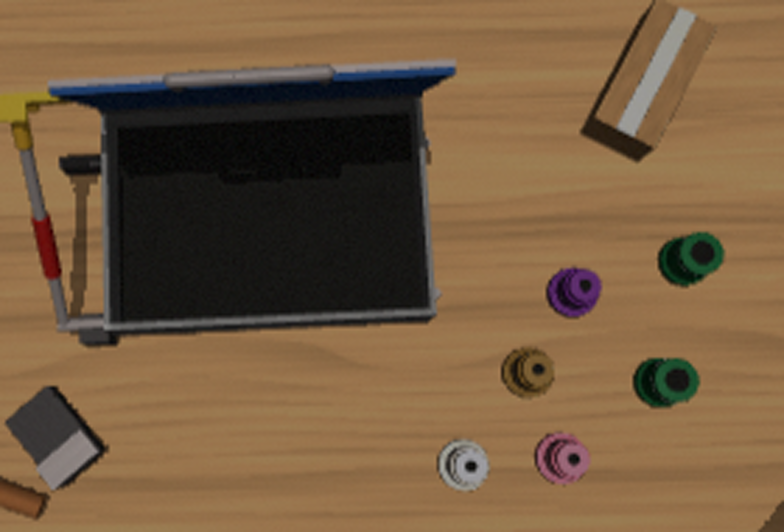

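The parts haven't moved, and the well is visible with its front open. I'll write a template-match locator and do the brass nozzle first.

```bash
cat >> h.py <<'E'
REF=cv2.imread("pics/top0.png")
PX=dict(brass=(412.6,241.6),gfar=(470.8,200.6),gnear=(462.2,245.8))
def locate(n,im=None,r=11,win=30):
    if im is None: im=snapshot("top")
    u,v=PX[n];ui,vi=int(round(u-3)),int(round(v+1))
    t=REF[vi-r:vi+r+1,ui-r:ui+r+1]
    x0,y0=ui-r-win,vi-r-win
    s=im[y0:vi+r+win+1,x0:ui+r+win+1]
    m=cv2.matchTemplate(s,t,cv2.TM_CCOEFF_NORMED)
    _,sc,_,(a,b)=cv2.minMaxLoc(m)
    duv=(a-win,b-win)
    return back("top",(u+duv[0],v+duv[1]),.06),sc,duv
QP=quat(YAW+np.pi/2)
def pick(g):
    arm.move_gripper(.75,effort=40)
    arm.movep(tcp([g[0],g[1],.16]),QP)
    arm.line_to(tcp([g[0],g[1],.042]),.12)
    print("down",np.round(arm.read_ft_force(),1))
    arm.move_gripper(0,effort=40)
    print("opening mm",arm.read_opening()*85)
    arm.line_to(tcp([g[0],g[1],.20]),.15)
    print("lifted",np.round(arm.read_ft_force(),1),arm.read_opening()*85)
def place(y,x=-.03):
    w=wp(x,y,0)
    p=np.array(arm.read_tool_pos())
    arm.line_to(tcp([w[0]-.02,p[1],.20]),.2)
    arm.line_to(tcp([w[0],w[1],.20]),.25)
    print("hover",np.round(arm.read_ft_force(),1),arm.read_opening()*85)
    arm.line_to(tcp([w[0],w[1],.07]),.15)
    arm.line_to(tcp([w[0],w[1],.052]),.04)
    print("down",np.round(arm.read_ft_force(),1),arm.read_tool_pos())
    arm.move_gripper(.65)
    arm.line_to(tcp([w[0],w[1],.20]),.15)
    print("t",arm.read_time())
E
python3 - <<'E'
from h import *
im=snapshot("top")
for n in PX: print(n,locate(n,im))
g,_,_=locate("brass",im); pick(g)
cv2.imwrite("pics/s13.png",snapshot("scene"))
E
```

```text
brass (array([ 0.41806839, -0.22775557,  0.06      ]), 0.9989044070243835, (0, 0))
gfar (array([ 0.5290944 , -0.39781389,  0.06      ]), 0.9990071058273315, (0, 0))
gnear (array([ 0.40332514, -0.36295934,  0.06      ]), 0.9988865256309509, (0, 0))
down [0.  0.4 0.9]
opening mm 37.151032616132966
lifted [-0.6 -1.  -1.7] 36.953777862215
```

View pics/s13.png

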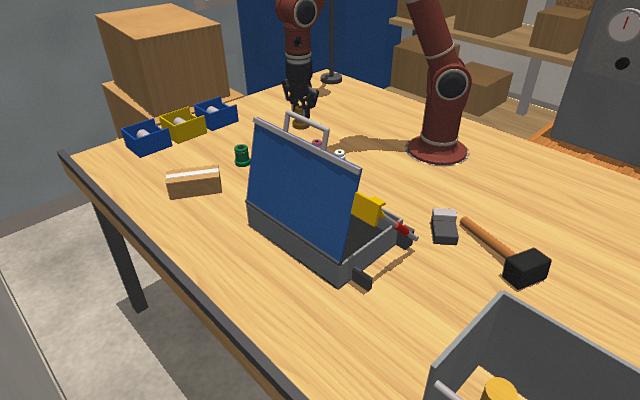

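The brass nozzle is in the gripper at about (300,115), and the opening of 37 mm matches its body. Placing it.

```bash
python3 - <<'E'
from h import *
place(.095)
arm.movep(tcp([.46,-.5,.22]),QP)
im=snapshot("top")
for n in ("gfar","gnear"): print(n,locate(n,im))
cv2.imwrite("pics/t14.png",cv2.resize(im[110:300,220:500],None,fx=2.8,fy=2.8,interpolation=cv2.INTER_CUBIC))
E
```

```text
hover [ 0.9 -0.5 -1.5] 37.08788352540262
down [ 0.2  0.3 -2.8] [0.52366068 0.13548009 0.10580348]
t 46.5833
gfar (array([ 0.51122229, -0.42674533,  0.06      ]), 0.9687195420265198, (11, 6))
gnear (array([ 0.40332514, -0.36295934,  0.06      ]), 0.9990102648735046, (0, 0))
```

View pics/t14.png

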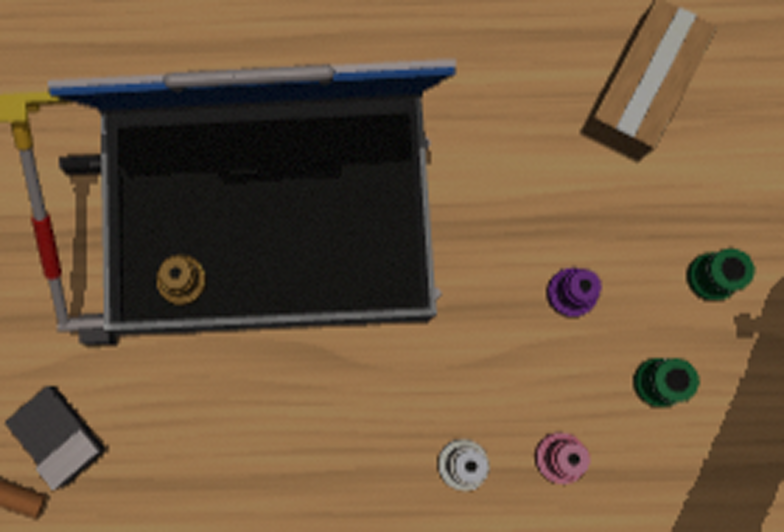

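The brass nozzle stands upright in the well at crop (182,278). The far coupler was knocked about 3 cm, and the locator tracked it to crop (734,269). I'll take the near coupler next.

```bash
python3 - <<'E'
from h import *
g,sc,d=locate("gnear"); print(g,sc)
pick(g); place(0.0)
arm.movep(tcp([.40,-.55,.22]),QP)
im=snapshot("top")
print(locate("gfar",im))
cv2.imwrite("pics/t15.png",cv2.resize(im[110:300,220:500],None,fx=2.8,fy=2.8,interpolation=cv2.INTER_CUBIC))
E
```

```text
[ 0.40332514 -0.36295934  0.06      ] 0.9989742636680603
down [0.2 0.  0.5]
opening mm 42.839974677500805
lifted [-0.2 -0.1 -2. ] 43.10164486512838
hover [-0.4 -0.4 -1.7] 42.749649201013256
down [-0.5  0.  -1.6] [0.5257478  0.0405353  0.10583261]
t 58.0
(array([ 0.51122229, -0.42674533,  0.06      ]), 0.9691129922866821, (11, 6))
```

View pics/t15.png

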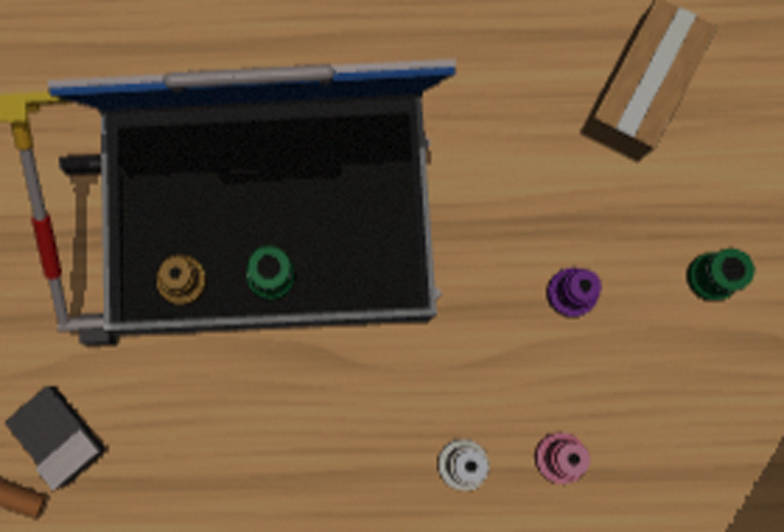

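```bash
python3 - <<'E'
from h import *
g,sc,d=locate("gfar"); 
g=back("top",(482.0,206.3),.06); print(g,sc)
pick(g); place(-.095)
arm.pause(.3)
p=np.array(arm.read_tool_pos()); arm.line_to((p+[-.05,-.2,.1]).tolist(),.25)
im=snapshot("top")
cv2.imwrite("pics/t16.png",cv2.resize(im[110:300,220:500],None,fx=2.8,fy=2.8,interpolation=cv2.INTER_CUBIC))
overlay("scene","pics/s16.png",[(W(tip(.803),P),(0,255,0))]+[(hoodpt(1.31,.268,y,0),(0,255,0)) for y in (.057,-.057)],(235,90,435,260),4)
print(arm.read_time(),arm.read_joint_positions())
E
```

```text
[ 0.51205758 -0.42737969  0.06      ] 0.9690674543380737
down [-0.5  0.3 -0. ]
opening mm 42.80732214081486
lifted [ 0.1 -0.6 -2.9] 43.330765743615856
hover [ 0.3 -0.8 -2.9] 43.09129493833119
down [-0.4  0.2 -2.6] [ 0.52777192 -0.05446362  0.10579672]
t 68.8167
70.2833 [ 0.79480355  0.43825802 -0.52135505  1.65728206  0.23682337  1.11100849
  1.80396558]
```

View pics/t16.png

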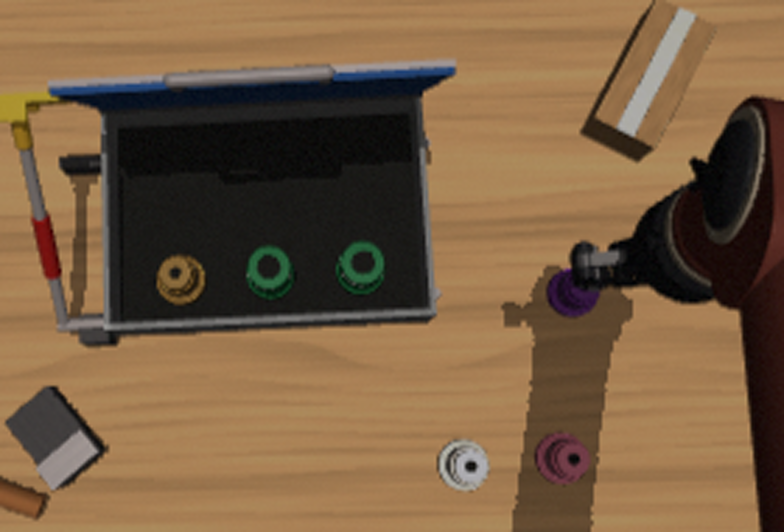

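View pics/s16.png

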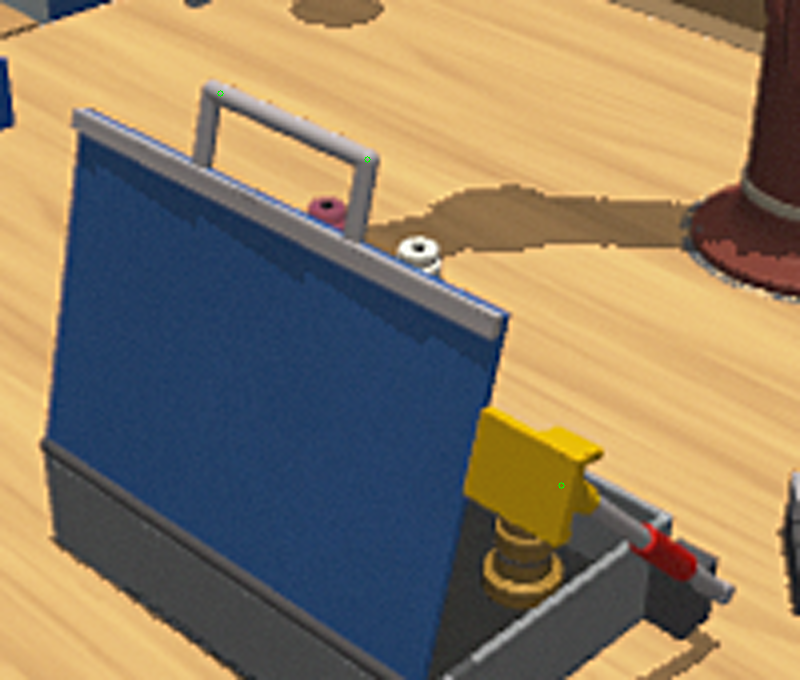

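All three parts stand upright in the well, at crop (182,278), (270,272) and (361,267), and the hood is still on its prop. Next I'll lift the hood off and fold the rod.

```bash
python3 - <<'E'
from h import *
q=quat(YAW)
h=np.array(tcp(handle(1.318)))
arm.move_gripper(.45,effort=60)
arm.movep((h+[-.15,-.02,.08]).tolist(),q)
arm.line_to((h+[0,0,.08]).tolist(),.2)
arm.line_to((h+[0,0,.004]).tolist(),.1)
print(arm.read_ft_force())
arm.move_gripper(0,effort=60)
print(arm.read_opening(),arm.read_tool_pos()-h,arm.read_ft_force())
swing(1.318,1.53,5,.06,(.0,0,.004),1)
overlay("scene","pics/s17.png",[(W(tip(.803),P),(0,255,0))]+[(hoodpt(1.54,.268,y,0),(0,255,0)) for y in (.057,-.057)],(235,90,435,260),4)
print(arm.read_time())
E
```

```text
[-0.56639206  0.95612271  0.18622174]
0.11457714061921685 [2.32775087e-04 5.58064421e-05 4.92102810e-03] [-0.48672662  0.42578234  1.64228634]
1.36 [-2.   0.3  4.6] [-0.0001  0.0001  0.0049] 0.116
1.403 [-2.3 -0.2  5.5] [-0.0002  0.0001  0.0049] 0.117
1.445 [-0.9  0.1  4.4] [0.0006 0.0001 0.0045] 0.113
1.488 [-2.  -0.5  5.3] [0.0003 0.0001 0.0045] 0.119
1.53 [-0.3  0.4  3.3] [0.0009 0.0001 0.004 ] 0.115
76.2417
```

View pics/s17.png

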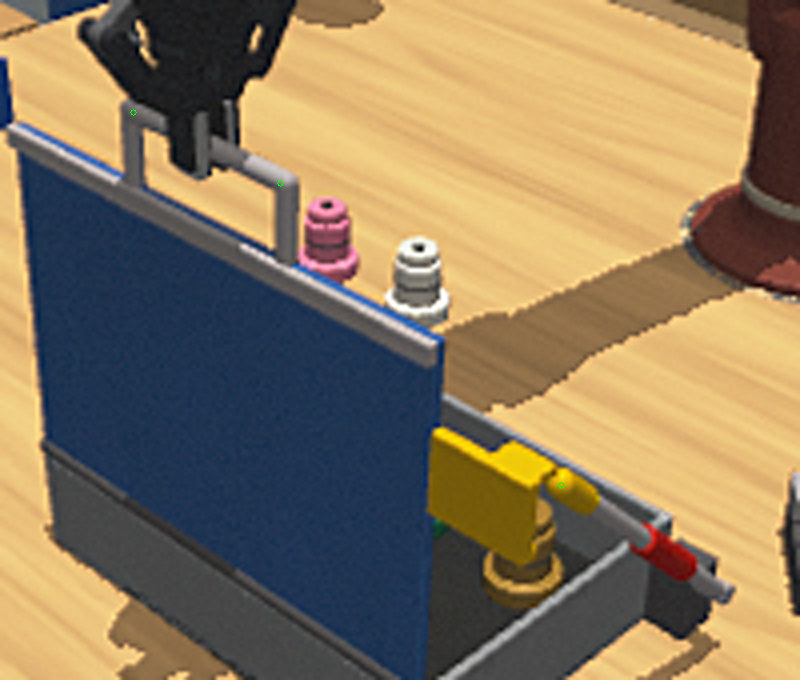

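```bash
python3 - <<'E'
from h import *
swing(1.53,1.54,1,.05,(.001,0,.004),1)
arm.move_gripper(.45)
p=np.array(arm.read_tool_pos()); arm.line_to((p+[0,0,.075]).tolist(),.12)
arm.line_to((p+[-.15,.02,.075]).tolist(),.25)
A=.803
arm.movep(tcp(grip(A,dz=.12)),QP)
arm.move_gripper(.5,effort=25)
arm.line_to(tcp(grip(A,dz=.0)),.1)
print(arm.read_ft_force())
arm.move_gripper(0,effort=25)
print(arm.read_opening(),arm.read_tool_pos()-tcp(grip(A)),arm.read_ft_force())
for a in np.linspace(A,.02,14)[1:]:
    arm.line_to(tcp(grip(a,dz=.0)),.06)
    f=arm.read_ft_force(); print(round(a,3),np.round(f,1),(np.array(arm.read_tool_pos())-tcp(grip(a))).round(4))
    if np.linalg.norm(f)>25: break
overlay("scene","pics/s18.png",[(W(tip(0),P),(0,255,0)),(W(tip(.1),P),(0,0,255))],(300,150,470,310),4)
print(arm.read_time())
E
```

```text
1.54 [-0.6 -0.1  3.7] [0.0013 0.0002 0.0039] 0.119
[ 0.15498327 -0.0501913   0.56858376]
0.19748081476681792 [0.00023153 0.0012353  0.0007436 ] [0.66571228 2.48588278 1.72177597]
0.743 [1.7 4.6 1.2] [0.0006 0.0012 0.0004]
0.683 [2.2 4.5 1.5] [0.0007 0.0012 0.0002]
0.622 [2.  5.  1.1] [0.0008 0.0012 0.0001]
0.562 [2.9 5.6 0.4] [ 0.0009  0.0012 -0.0001]
0.502 [3.  4.4 0.4] [ 0.0009  0.0012 -0.0003]
0.442 [3.4 6.4 0.6] [ 0.0009  0.0012 -0.0004]
0.381 [2.9 6.  0.3] [ 0.001   0.0012 -0.0006]
0.321 [ 3.4  5.9 -0.5] [ 0.001   0.0012 -0.0008]
0.261 [ 3.1  6.3 -0.7] [ 0.001   0.0011 -0.0009]
0.201 [ 3.8  6.8 -0.1] [ 0.001   0.0011 -0.0011]
0.14 [ 3.3  7.  -0.8] [ 0.001   0.0012 -0.0012]
0.08 [ 3.2  7.2 -1.2] [ 0.0009  0.0012 -0.0014]
0.02 [ 3.2  7.8 -1.7] [ 0.0009  0.0012 -0.0014]
84.6667
```

View pics/s18.png

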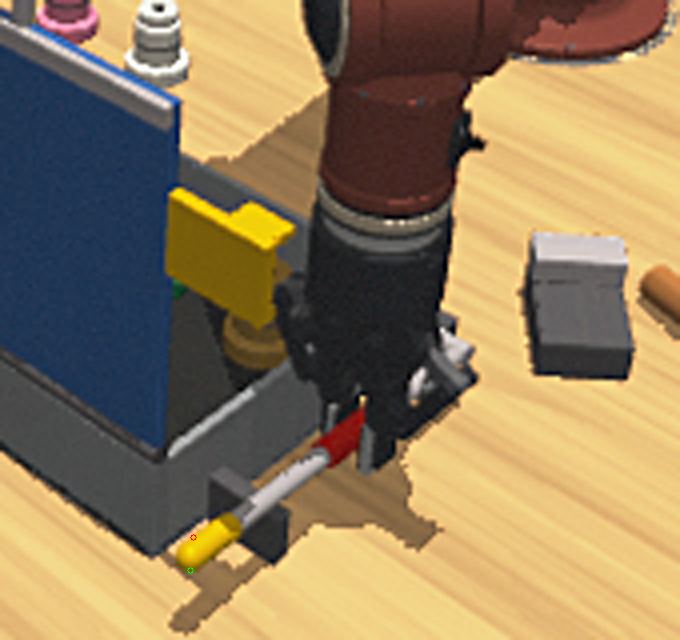

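The tip sits between the markers for 0 and 0.1. I'll press it the rest of the way to its stop, then release.

```bash
python3 - <<'E'
from h import *
for a in (-.01,-.03,-.05):
    arm.line_to(tcp(grip(a)),.04); f=arm.read_ft_force(); print(a,np.round(f,1))
    if f[2]>9: break
arm.move_gripper(.38)
print(arm.read_ft_force())
p=np.array(arm.read_tool_pos()); arm.line_to((p+[0,0,.15]).tolist(),.12)
arm.move_gripper(.45,effort=60)
h=np.array(tcp(handle(1.54)))
arm.movep((h+[-.15,.02,.08]).tolist(),quat(YAW))
overlay("scene","pics/s19.png",[(W(tip(0),P),(0,255,0)),(W(tip(.1),P),(0,0,255))]+[(hoodpt(1.54,.268,y,0),(0,255,0)) for y in (.057,-.057)],(235,90,435,260),4)
print(arm.read_time())
E
```

```text
-0.01 [3.3 6.8 0. ]
-0.03 [2.7 6.5 2.4]
-0.05 [ 0.5  4.9 10.4]
[-0.59561432  8.65818415  6.67662892]
88.575
```

View pics/s19.png

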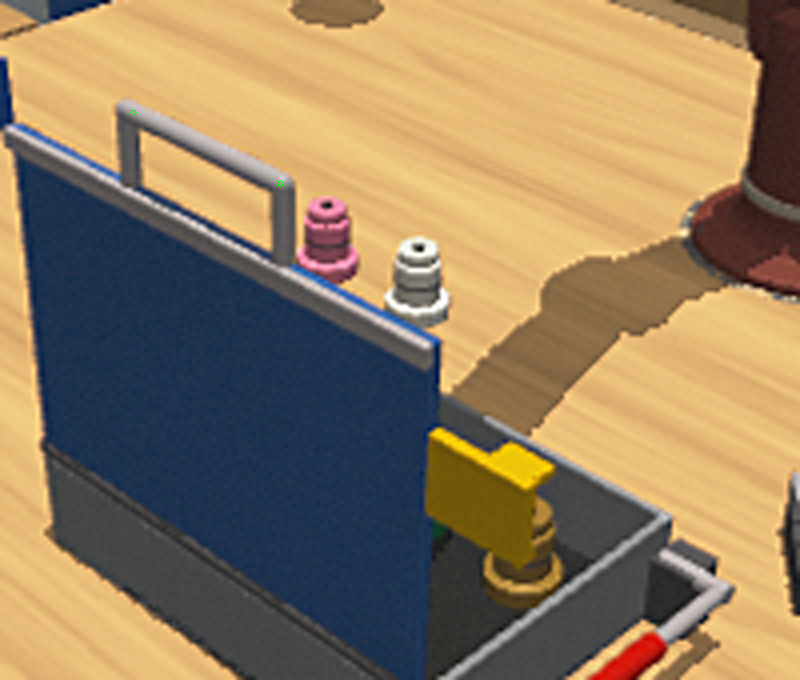

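```bash
python3 - <<'E'
from h import *
h=np.array(tcp(handle(1.54)))
arm.line_to((h+[0,0,.08]).tolist(),.2)
arm.line_to((h+[0,0,.003]).tolist(),.1)
print(arm.read_ft_force())
arm.move_gripper(0,effort=80)
print(arm.read_opening(),arm.read_tool_pos()-h,arm.read_ft_force())
print(swing(1.54,.7,10,.06,(0,0,.004),1))
overlay("scene","pics/s20.png",[(W(tip(0),P),(0,255,0)),(W(tip(.1),P),(0,0,255))]+[(hoodpt(.7,.268,y,0),(0,255,0)) for y in (.057,-.057)],(235,90,435,310),3)
print(arm.read_time())
E
```

```text
[ 0.59318701 -0.90293159  0.49393508]
0.10363661106438324 [0.00023549 0.00011017 0.00410032] [0.30499976 0.11063886 2.98548907]
1.456 [0.7 0.2 0.9] [0.0001 0.0001 0.0041] 0.106
1.372 [-2.8  0.4  5.5] [-0.0005  0.      0.0046] 0.111
1.288 [0.1 0.3 6.3] [0.0005 0.     0.0048] 0.107
1.204 [-3.  -0.4  3.5] [-0.0005  0.      0.0035] 0.104
1.12 [-5.2 -0.9  5.8] [-0.0012  0.      0.0037] 0.109
1.036 [-4.9 -1.2  6.2] [-0.0001 -0.      0.0043] 0.106
0.952 [-2.8 -0.6  1.1] [-0.0006 -0.      0.003 ] 0.107
0.868 [-1.3  0.8  0.7] [ 0.0006 -0.      0.0041] 0.106
0.784 [ 3.9  0.3 -6.9] [ 0.0005 -0.0001  0.0032] 0.106
0.7 [ 4.2  1.  -8.9] [-0.0005 -0.0001  0.003 ] 0.111
0.7
96.075
```

View pics/s20.png

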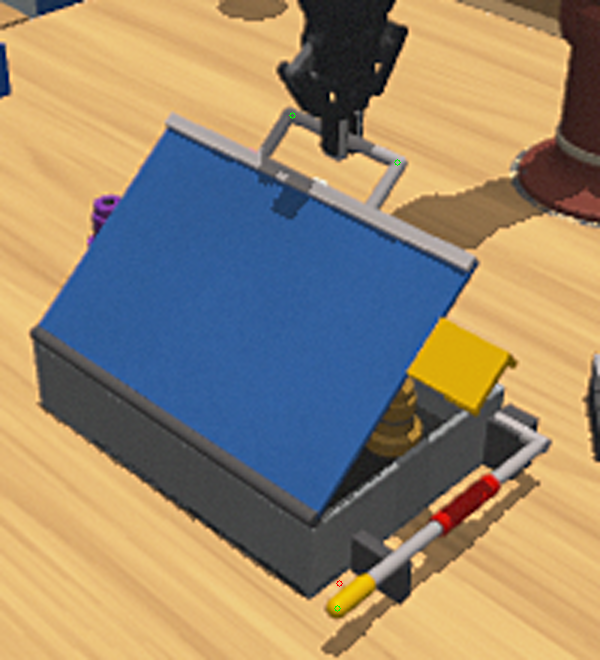

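The rod is folded, with its tip on the 0 marker, and the hood is held at 0.7. Continuing down.

```bash
python3 - <<'E'
from h import *
print(swing(.7,.07,9,.06,(0,0,.004),1))
for a in (.04,.02,.01,0,-.01,-.02,-.03):
    arm.line_to((np.array(tcp(handle(a)))+[0,0,.004]).tolist(),.03)
    f=arm.read_ft_force(); print(a,np.round(f,1),(np.array(arm.read_tool_pos())-tcp(handle(0))).round(4))
    if f[2]>8: break
overlay("scene","pics/s21.png",[(hoodpt(0,.268,y,0),(0,255,0)) for y in (.057,-.057)],(235,150,435,310),4)
print(arm.read_time())
E
```

```text
0.63 [ 5.1 -0.7 -7.2] [-0.0001 -0.0001  0.0033] 0.109
0.56 [ 4.3 -0.4 -8.4] [-0.0009 -0.0001  0.0026] 0.11
0.49 [ 4.6 -0.1 -6.8] [-0.0003 -0.0001  0.0034] 0.105
0.42 [ 5.6 -0.2 -6.2] [-0.0006 -0.0001  0.0031] 0.106
0.35 [ 3.3 -1.5 -4.1] [-0.0001 -0.0001  0.0038] 0.105
0.28 [ 3.7 -0.4 -6.5] [-0.0003 -0.0001  0.0036] 0.108
0.21 [ 2.3 -1.3 -3.4] [-0.     -0.0001  0.004 ] 0.106
0.14 [ 2.2 -1.4 -5.9] [-0.     -0.0001  0.0037] 0.109
0.07 [ 2.3 -1.8 -3.6] [ 0.0002 -0.0001  0.004 ] 0.103
0.07
0.04 [ 2.5 -1.9 -2.6] [ 0.0006 -0.      0.0147]
0.02 [ 3.5 -3.2 -3.3] [ 0.0005 -0.0001  0.0093]
0.01 [ 1.4 -3.3  9.3] [0.0003 0.     0.0078]
101.3167
```

View pics/s21.png

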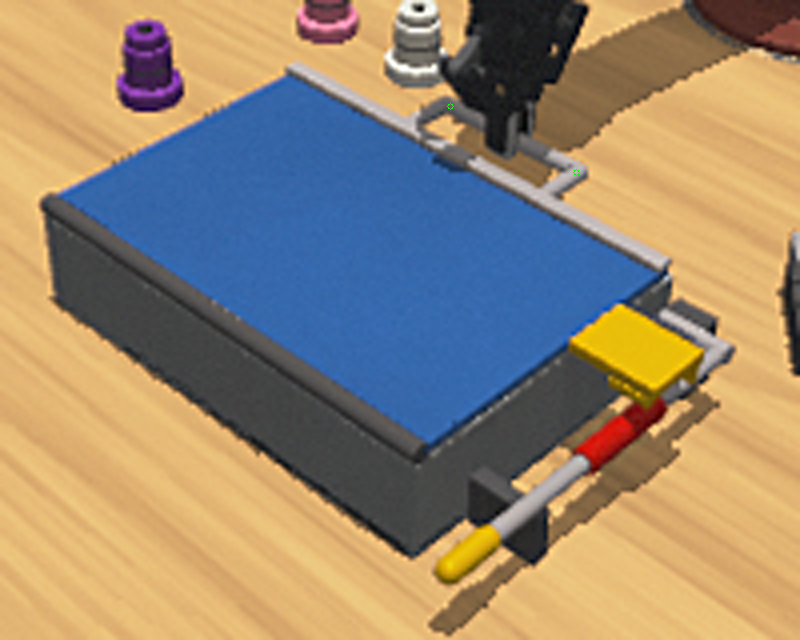

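```bash
python3 - <<'E'
from h import *
arm.line_to((np.array(tcp(handle(0)))+[0,0,.004]).tolist(),.03)
print(np.round(arm.read_ft_force(),1),(np.array(arm.read_tool_pos())-tcp(handle(0))).round(4))
arm.move_gripper(.45)
p=np.array(arm.read_tool_pos()); arm.line_to((p+[0,0,.12]).tolist(),.1)
arm.movep([.35,-.5,.33],quat(YAW+np.pi/2))
print(arm.read_time())
a=snapshot("scene"); b=snapshot("top")
cv2.imwrite("pics/s22.png",a); cv2.imwrite("pics/t22.png",b)
ref=cv2.imread("pics/scene0.png")
d=cv2.absdiff(a,ref).max(2)
cv2.imwrite("pics/d22.png",np.hstack([cv2.resize(x[160:310,240:420],None,fx=2.2,fy=2.2) for x in (a,cv2.cvtColor(np.clip(d*2,0,255).astype('uint8'),cv2.COLOR_GRAY2BGR))]))
E
```

```text
[-3.  -3.4 35.9] [0.0002 0.0001 0.0075]
105.4583
```

View pics/d22.png

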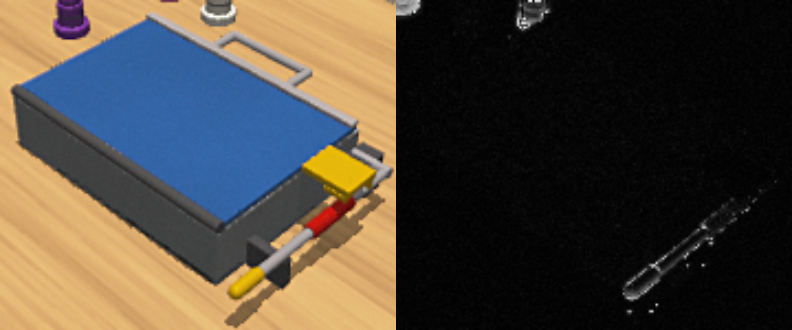

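View pics/t22.png

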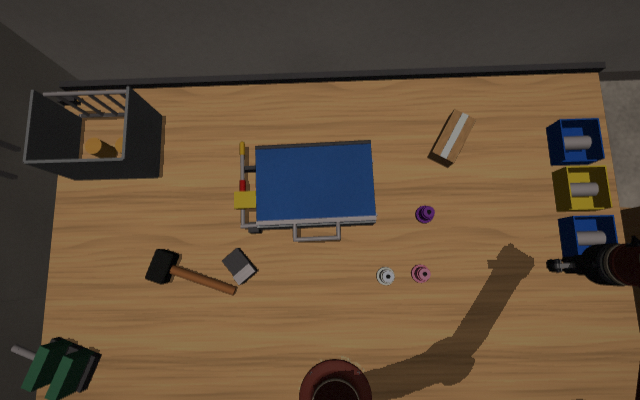

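In the difference picture the hood matches its closed starting state exactly, and the rod is folded slightly lower than at the start. The mallet, carton and block haven't moved. Handing in.

```bash
python3 - <<'E'
from station import arm,ticket
arm.pause(.3)
print(ticket.finish_job(),arm.read_time())
E
```

```text
the job is handed in; nothing more can be done
the job is handed in; nothing more can be done
```

I raised the hood, propped it on the rod, and stood the brass nozzle and both green couplers upright in the well. Then I lifted the hood off, folded the rod to its stop and lowered the hood to closed. I handed the job in shortly after robot time 105 s; no verdict came back.

- **Hood and rod:** In the last pictures the closed hood matches the starting picture exactly. The rod is slightly lower than at the start.
- **Parts:** They were last seen upright through the open hood. They can't be seen with the hood closed, so the end state inside the well was not checked. One coupler was knocked about 3 cm partway through; I found it again before gripping it.
- **Left alone:** The mallet, carton and block show no movement.
- **Off-plan contact:** The gripper met about 10 N while coming down onto the rod sleeve, cause not identified. The final press on the closed hood read 36 N at the wrist, more than I intended but well under the 120 N wrist limit.
- **Not measured:** The hood's lowering speed could not be read. I kept it to about 0.06 m/s at the handle, roughly 0.22 rad/s on average.

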